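Scan the job and hold the sprung length stop at its mark

TASK

Open the next laser-marking job: squeeze the trigger of the hand scanner that is clamped on its side fully in for a moment, and let it spring back out. Then pull the gauge's sprung telescoping rod out by its upright grip post until its pointer stands level with the marker on the rail, and hold it there against the spring: finish while still holding it. Leave the marker where it is clamped and do not disturb the other things on the bench.

Things in the scene. Friction and masses are not known exactly. Their poses are not given: they have to be found in the camera images.
- scanner: Grey hand scanner with pistol handle, clamped on its side on a fixed plate 12 mm thick. Origin: on the table under the squeeze point. z up, x along the barrel to the black head, y along the handle to the barrel. Handle: bar along y from -70 to 45 mm, z 51 to 79, back face x = -22 mm. Barrel (y 43 to 93 mm) and head (x 62 to 108, y 36 to 100) reach z = 92 mm.
- squeeze_point (a point): Point between the fingers to squeeze handle and trigger together: 65 mm above the scanner's origin, axes as scanner. Fingers close along the scanner's x. There handle plus trigger span x = -22 to +33 mm (55 mm) with the trigger out, -22 to +23 mm (45 mm) with it fully in. Free below down to the plate; clamp under the handle at y below -55 mm.
- scan_trigger (a joint): Trigger: black bar 12 x 56 x 18 mm on the handle's +x side, hinged about a vertical pin at its barrel end (x = 16, y = 35 mm in the scanner's frame), at squeeze height. 0 = out (rest), 0.28 rad = fully in. Its spring takes 3 N to start and 8 N fully in at the squeeze point, and returns it to 0 when let go.
- gauge: Fixed length gauge: plate (x -170 to 140, y -60 to 36 mm, 12 mm thick) with a steel tube, 32 mm across, and a rod telescoping out of it. Origin: on the table under the mouth. z up; the tube runs along +x for 140 mm, top z = 56 (collars 59); the rod comes out along -x, axis z = 40, y = 0. A low rail with the marker runs beside the rod at y = -48 mm, top z = 28.
- gauge_rod (a joint): How far the rod is pulled out of the tube, m: 0 = fully in (at rest), 0.125 = end stop (past every mark). The inner spring pulls it back in: 5.4 N at 0 plus 90 N per metre, so 10 to 14.5 N at the mark. Let go, it runs back in.
- grip_post (a point): Point to grip on the rod's upright black round post, 20 mm across, z 30 to 95 mm, at the rod's outer end. The point is on the post's axis at z = 80 mm, 35 mm out from the tube's mouth when the rod is in; it moves with the rod along the gauge's -x. Fingertips kept at z = 60 to 75 mm pass clear over tube, rail and marker.
- pointer_tip (a point): Tip of the rod's pointer: a thin steel bar, 4 mm wide, from the foot of the grip post out to 39 mm towards the gauge's -y, z about 40 mm, at the same gauge x as the post's axis. Axes as gauge.
- mark (a point): The length mark: middle of the rod-side end of the marker's dark steel blade, 10 mm wide along x, top z = 46 mm, on a 20 x 22 mm foot on the rail. Pointer and mark are level when both have the same x in the gauge's frame, end to end with no contact. Axes as gauge.
- marker (a joint): Where the marker is clamped along the rail, m, 0 to 0.05: the rod has to be pulled out by 0.05 + this value. It does not move under less than 40 N and is not to be moved.
- lens_ring: bystander: black lens ring, 60 mm across, 34 mm high; loose, origin at the centre of its underside
- mouse: bystander: black computer mouse, 100 x 58 x 32 mm; loose, origin at the centre of its underside
- screwdriver: bystander: screwdriver lying flat; loose, origin at the centre of its underside
- nameplates: bystander: stack of blank aluminium nameplates, 80 x 50 x 18 mm; loose, origin at the centre of its underside
- cleaner_jar: bystander: white jar, 60 mm across, 70 mm high; loose, origin at the centre of its underside
- lens_cap: bystander: flat black lens cap, 68 mm across, 16 mm high; loose, origin at the centre of its underside
- spanner: bystander: spanner lying flat; loose, origin at the centre of its underside
Not all that is in view belongs to the job. Leave any pink look-alike of the scanner alone.

How it is judged (in metres and radians):
On the way, in this order (a step that is already met when the one before it is completed fails the run):
1. the scanner's trigger is squeezed fully in by the fingers (value of joint scan_trigger above 0.22 rad and contact force between scanner and the fingers above 2 N), for 0.2 s.
2. the trigger is let go and has sprung back out (value of joint scan_trigger below 0.04 rad and contact force between scanner and the fingers below 0.5 N), for 0.2 s.
3. the rod is pulled out so that its pointer is level with the marker, held by the fingers (x of pointer_tip in the frame of mark between -0.005 and 0.005 m and contact force between gauge_rod and the fingers above 3 N), for 0.5 s.
At the end, for the whole second after the job is handed in: the fingers hold the rod (contact above 3 N) at rest with its pointer within 5 mm of the marker's middle along the rod (opposite the 10 mm blade); the scanner's trigger is out (all of step 3 and velocity of joint gauge_rod between -0.01 and 0.01 m/s and value of joint scan_trigger below 0.04 rad); the arm keeps its last pose, push and grip.
It fails at once if the marker is shifted on its rail (more than 3 mm) (distance of mark from where it was at the start of the episode above 0.003 m).
It fails at once if a bystander is disturbed (moved more than 20 mm) (distance of any of lens_ring, mouse, screwdriver, nameplates, cleaner_jar, lens_cap, spanner from where it was at the start of the episode above 0.02 m).
It also fails if it takes over 40 s, if anything falls off the work surface, if the arm or the gripper's body presses on something with over 40 N, if the wrist force passes 120 N, or if a joint passes its speed limit or range.

ROBOT

A 6-joint arm with a two-finger parallel gripper is mounted at the origin on the work surface. World frame = base frame: x ahead of the robot, y to its left, z up, the work surface at z = 0. Lengths are in mm, angles in degrees, forces in N, time in s.
With the tool pointing down it reaches from about 300 to 850 mm from the base axis. Payload 4.2 kg.
Tool frame: the origin (TCP) lies between the finger pads; the fingertips stand 14 mm ahead of it and the grasp point (between the pads) lies 5 mm behind it; z points along the fingers, y is the line along which they close (so a half turn about z gives the same grasp; the last joint's range is limited). The gripper opens to 91 mm and grips with 3 to 60 N. Pads are 32 mm wide; open, the fingers measure 118 mm over their backs; the gripper's body (76 mm by 178 mm) begins 60 mm behind the grasp point.
Start: joints at [61.879, 18.312, 89.639, -0, 72.044, -1.146], TCP at [260.824, 512.457, 227.976] pointing down, gripper open.
Joint ranges: [-177.97, 177.97], [-48.28, 115.42], [12.27, 149.76], [-77.06, 257.06], [2.81, 150.46], [-146.56, 146.56]. Speed limits (degrees/s): [147.25, 147.25, 180, 180, 180, 180].

INTERFACE

Orientations are given as [roll, pitch, yaw] about the fixed x, y, z axes, in that order (R = Rz(yaw) Ry(pitch) Rx(roll)).
In Python, from workcell import * gives the robot as it stands. The module is installed in compiled form; this text tells all that it offers.
- The arm moves only by the tool send_rows, never from a script. Its argument "deltas" is a list of rows, each a list of 2 entries, a list of its own where there are three numbers: the shift along the tool's x, y, z normalised to -1 to 1, where 1 is 0.5 m, then the turn, a rotation vector about the tool's x, y, z normalised to -1 to 1, where 1 is 0.5 rad. A call has 1 to 10 rows; each row shifts and turns the commanded pose from where the row before left it, along the tool's axes as they then stand; what a row does not reach is not made up. A row lasts 1/10 s, in which the tool goes at most 50 mm and 8.59 degrees, less where a joint would pass 70% of its speed; a pose out of reach is approached as far as the arm can. A call with a number of a shift or a turn outside -1 to 1 is refused whole. A call with a gripper value outside its range is refused whole. "grip" is the closure, from 0 (fully open) to 1 (shut), set as the call begins (left out, the last holds). The fingers move at their own pace and stop on an object; "grip_force" is the grip in N (left out, the last holds). Time passes only in rows, so rows that do not move let the fingers close. It gives the time, the measured TCP pose, the force, the opening and the grip force at its end, in the units of the state.
- state(): the state, without advancing time (a new reading comes with each control period).
- grab_frame(name): name is "side" or "top"; returns the picture (480x640x3 uint8, red, green, blue); there is no depth.
- calibration(name): a dict with "mtx" (3x3 intrinsics, pixels), "R" (3x3) and "t" (3): a world point X has camera coordinates R X + t. Camera axes: x right, y down, z forward; pixel columns grow to the right and rows downward; lengths in mm; the calibration is good to about 2 mm. A picture is of the moment at which its call begins. calibration takes no time and is no camera call.
- job_done(): hands the job in; it is judged then, once.
Trained networks look in the newest picture that a camera, given by its name, has taken for a name from the list of things; names that differ only in an ending like _2 or _b are one class to them, and where a whole thing is asked for, a point or a joint stands for the part that bears it (a point fixed in the world has none). Each returns a list of dicts, best first, with "p" (0 to 1); they miss things now and then, are a little off and sometimes report something else, mostly with a low value. They report only what shows in the picture. A call takes as long as a camera call. They do not tell look-alikes from the thing itself.
- trace(camera, label): "pixels" (480x640 bool, what is visible of it) and "bbox" ([left, top, width, height] in pixels, round what is visible of it).
The state is a dict: "time_s": time; "qpos": joint angles; "qvel": joint speeds; "effort": joint torques, N m; "ee_pos": TCP position; "ee_rot": TCP orientation; "force": force on the tool from outside, world axes, zero at the start; "torque": the same for the moment, N m; "gripper_width": finger opening in mm; "gripper_force": force on a finger pad.
Only numpy, scipy, OpenCV 4.12 (cv2) and the standard library are available. Lean on these libraries where they do the work, as an engineer would, in place of code of your own. Each camera call takes 0.05 s, during which the arm holds its last target. There are 200 camera calls.

## Working session

There is one attempt and no reset: what is moved stays moved. The work goes in short steps, Python scripts to look and compute and a tool call to move; the robot and the scene stay as the last step left them, time stands still between calls to the robot, and variables do not carry over. Pictures are saved under pics/ and viewed, at most 10 in all, crops included, and the job is handed in when it is done.

Besides the shell and the picture viewer there is one more tool, called after ">>>" as a command line: name --argument value ..., lists and objects as JSON in quotes. send_rows: Moves the arm, as the interface text tells. Scaled input: -1 to 1 covers 0.5 m each way for a shift and 0.5 rad each way for a turn. Its arguments: {"type":"object","properties":{"deltas":{"type":"array","items":{"type":"array"}},"grip":{"type":"number"},"grip_force":{"type":"number"}},"required":["deltas"]}

```bash
mkdir -p pics; python3 - <<'E'
from workcell import *
import cv2,numpy as np
for n in ("side","top"):
    im=grab_frame(n); cv2.imwrite(f"pics/{n}0.png",im[...,::-1])
    c=calibration(n); print(n,c["mtx"].tolist(),np.round(c["R"],4).tolist(),np.round(c["t"],1).tolist())
    for l in ("scanner","scan_trigger","gauge","gauge_rod","marker"):
        for d in trace(n,l)[:3]:
            print(l,round(d["p"],2),d["bbox"],int(d["pixels"].sum()))
print(state())
E
```

```text
side [[435.735542812443, 0.0, 330.5171079183955], [0.0, 435.735542812443, 240.19584072888534], [0.0, 0.0, 1.0]] [[0.7787, -0.6273, -0.0023], [-0.3333, -0.4106, -0.8487], [0.5315, 0.6617, -0.5289]] [-367.7, 274.7, 759.0]
scanner 0.72 [283.6, 185.6, 81.0, 69.7] 3184
scanner 0.66 [262.4, 306.9, 134.2, 148.1] 10237
scan_trigger 0.65 [316.1, 357.2, 35.0, 16.8] 319
scan_trigger 0.43 [315.9, 203.3, 24.0, 11.3] 74
scan_trigger 0.39 [402.1, 227.6, 30.8, 25.4] 625
gauge 0.84 [388.8, 273.4, 127.2, 100.2] 5324
gauge_rod 0.71 [441.0, 284.7, 23.5, 36.8] 367
top [[446.4864607811978, 0.0, 322.5747415337109], [0.0, 446.4864607811978, 244.17927474378104], [0.0, 0.0, 1.0]] [[-0.0292, -0.9995, 0.0077], [-0.999, 0.0289, -0.0343], [0.0341, -0.0087, -0.9994]] [69.7, 517.6, 1235.7]
scanner 0.96 [220.5, 169.0, 69.6, 71.9] 4111
scanner 0.65 [385.7, 278.2, 76.9, 82.5] 3899
gauge 0.83 [407.7, 150.1, 43.0, 113.4] 3845
gauge 0.55 [219.2, 169.9, 71.4, 70.8] 4135
{'time_s': 0.6, 'qpos': array([ 6.18805923e+01,  1.83089791e+01,  8.96404710e+01,  4.37028078e-04,
        7.20446712e+01, -1.14720323e+00]), 'qvel': array([ 0.06293589,  0.02289311, -0.0396764 ,  0.02058154,  0.00483576,
       -0.03164838]), 'effort': array([-9.20757302e-04, -4.12124741e+01, -2.32136035e+01,  7.26273819e-02,
        3.78130737e-02,  1.01296780e-05]), 'ee_pos': array([260.80229794, 512.44635033, 227.99524694]), 'ee_rot': array([ 1.79994114e+02, -2.97975661e-04,  1.53027661e+02]), 'force': array([-0.19416419,  0.03197692, -0.25852811]), 'torque': array([-0.02953542,  0.01729225, -0.00013629]), 'gripper_force': 0.0, 'gripper_width': 91.39355782892292}
```

View pics/top0.png

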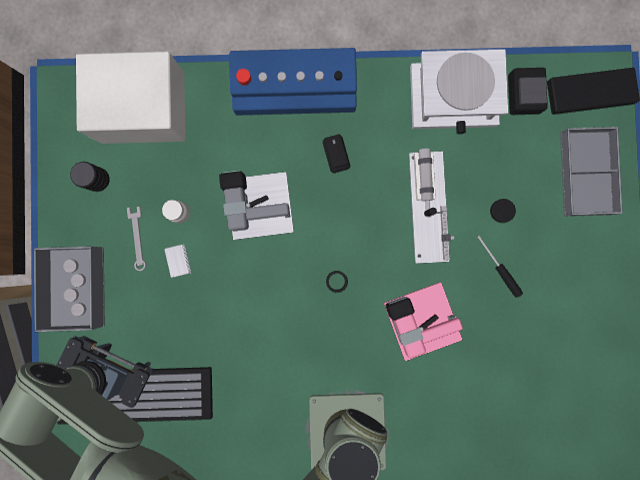

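View pics/side0.png

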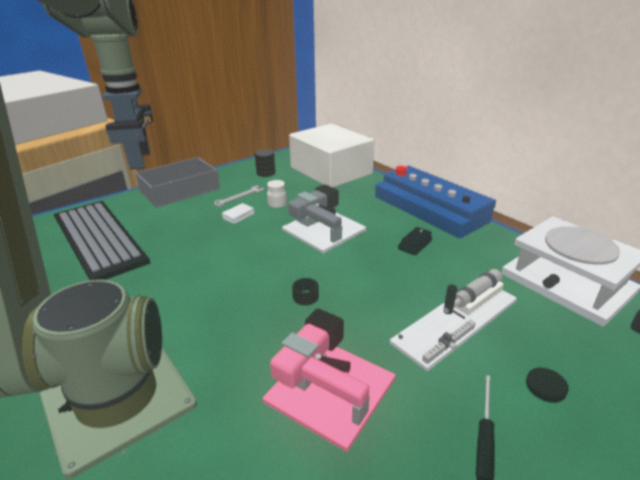

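The top view shows the grey scanner near (255,205), the gauge near (430,205), and the pink look-alike near (422,320). The next step is to zoom in on the first two.

```bash
python3 - <<'E'
import cv2,numpy as np
im=cv2.imread("pics/top0.png"); s=cv2.imread("pics/side0.png")
a=cv2.resize(im[163:243,212:302],None,fx=6,fy=6,interpolation=cv2.INTER_CUBIC) #540x480
b=cv2.resize(im[145:268,405:457],None,fx=4.8,fy=4.8,interpolation=cv2.INTER_CUBIC)
o=np.zeros((595,800,3),np.uint8); o[:480,:540]=a; o[:b.shape[0],545:545+b.shape[1]]=b[:595]
cv2.imwrite("pics/crop.png",o)
# side crop
a=cv2.resize(s[180:250,280:370],None,fx=4,fy=4,interpolation=cv2.INTER_CUBIC)
b=cv2.resize(s[265:365,385:520],None,fx=3.2,fy=3.2,interpolation=cv2.INTER_CUBIC)
o=np.zeros((600,800,3),np.uint8); o[:280,:360]=a; o[280:,365:365+432]=b[:320]
cv2.imwrite("pics/crops.png",o)
E
```

```text
(no output)
```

View pics/crop.png

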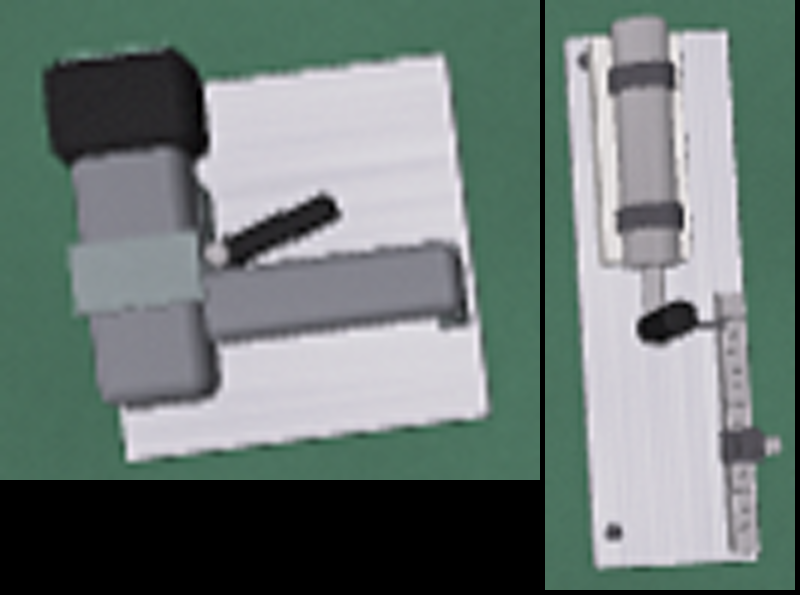

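View pics/crops.png

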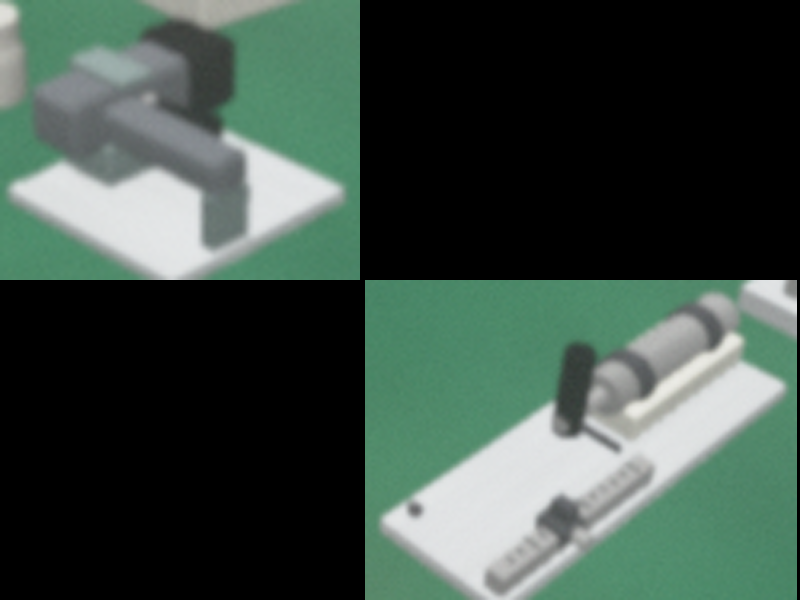

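```bash
cat > h.py <<'E'
from workcell import *
import cv2,numpy as np
from scipy.optimize import least_squares
def proj(n,X):
    c=calibration(n); return cv2.projectPoints(np.atleast_2d(np.float64(X)),cv2.Rodrigues(c["R"])[0],c["t"],c["mtx"],None)[0][:,0]
def w(p,L):
    L=np.atleast_2d(np.float64(L)); a=p[2]; c,s=np.cos(a),np.sin(a)
    return np.c_[p[0]+c*L[:,0]-s*L[:,1],p[1]+s*L[:,0]+c*L[:,1],L[:,2]]
def fit(L,px,p0,n="top"):
    r=least_squares(lambda p:(proj(n,w(p,L))-px).ravel(),p0,x_scale=[100,100,1])
    return r.x,r.fun.reshape(-1,2)
def unproj(n,px,z):
    c=calibration(n); d=c["R"].T@np.linalg.inv(c["mtx"])@np.r_[px,1]; o=-c["R"].T@c["t"]; return o+d*(z-o[2])/d[2]
E
python3 - <<'E'
from h import *
cg=lambda u,v:((u-545+.5)/4.8-.5+405,(v+.5)/4.8-.5+145)
cs=lambda u,v:((u+.5)/6-.5+212,(v+.5)/6-.5+163)
G=[(140,36,12),(140,-60,12),(-170,36,12),(-170,-60,12)]
gp=np.array([cg(566,37),cg(728,31),cg(596,567),cg(758,560)])
pg,r=fit(G,gp,[500,-250,0]); print("gauge",pg,np.degrees(pg[2]),r.round(1).tolist())
# side corners: left(-170,36) right bottom etc
ss=lambda u,v:((u-365+.5)/3.2-.5+385,(v-280+.5)/3.2-.5+265)
print("side left corner pred/obs",proj("side",w(pg,[(-170,36,12),(140,-60,12)])),ss(380,522),ss(787,386))
S=[(108,100,92),(108,36,92),(62,100,92),(-22,-68,79),(-22,34,79),(16,35,79)]
sp=np.array([cs(45,62),cs(185,50),cs(72,158),cs(452,320),cs(218,342),cs(217,253)])
s,r=fit(S,sp,[550,150,0]); print("scanner",s,np.degrees(s[2]),r.round(1).tolist())
np.savez("p.npz",g=pg,s=s)
mk=unproj("top",cg(724,445),46); a=pg[2]; d=(mk-np.r_[pg[:2],0]); print("mark in gauge",d[0]*np.cos(a)+d[1]*np.sin(a),-d[0]*np.sin(a)+d[1]*np.cos(a))
o=np.zeros((595,800,3),np.uint8)
im=cv2.imread("pics/top0.png");sd=cv2.imread("pics/side0.png")
def box(x0,x1,y0,y1,z): return [(x0,y0,z),(x1,y0,z),(x1,y1,z),(x0,y1,z)]
def draw(n,I,off,f):
    J=cv2.resize(I,None,fx=f,fy=f,interpolation=cv2.INTER_CUBIC)
    for p,bs in ((s,[box(62,108,36,100,92),box(-22,-21,-70,45,79),box(-22,-21,-70,45,51),box(-1,1,-1,1,65),box(33,34,-16,16,65)]),(pg,[box(-170,140,-60,36,12),box(-36,-34,-1,1,80),box(-36,-34,-40,-38,40),box(0,140,-16,16,40)])):
        for b in bs: cv2.polylines(J,[np.int32((proj(n,w(p,b))-off+.5)*f)],True,(0,0,255),1)
    return J
a=draw("top",im[163:243,212:302],(212,163),4);b=draw("top",im[145:268,405:457],(405,145),4)
c=draw("side",sd[180:250,280:370],(280,180),3);d=draw("side",sd[265:365,385:520],(385,265),2.3)
o[:320,:360]=a;o[:492,370:578]=b;o[325:535,:270]=c;o[:230,800-d.shape[1]+90:]=d[:230,:-90] if 0 else 0
o=o[:, :]; h,wd=d.shape[:2]; o[365:365+h,580:800]=d[:,:220]
cv2.imwrite("pics/ov.png",o)
E
```

```text
gauge [ 6.30454133e+02 -2.33103283e+02  1.85067919e-02] 1.0603610709726106 [[-0.2, 0.1], [0.2, -0.3], [-0.4, 0.2], [0.3, -0.0]]
side left corner pred/obs [[388.9704814  337.69868794]
 [517.00383707 297.04052618]] (389.34375, 340.28125) (516.53125, 297.78125)
scanner [6.10820659e+02 2.13804694e+02 5.76970990e-02] 3.305800263366909 [[0.0, -0.9], [1.1, -1.0], [-3.1, 0.5], [0.9, 0.5], [1.2, 0.2], [-0.1, 0.7]]
mark in gauge -103.65752505337227 -33.792614153981994
```

View pics/ov.png

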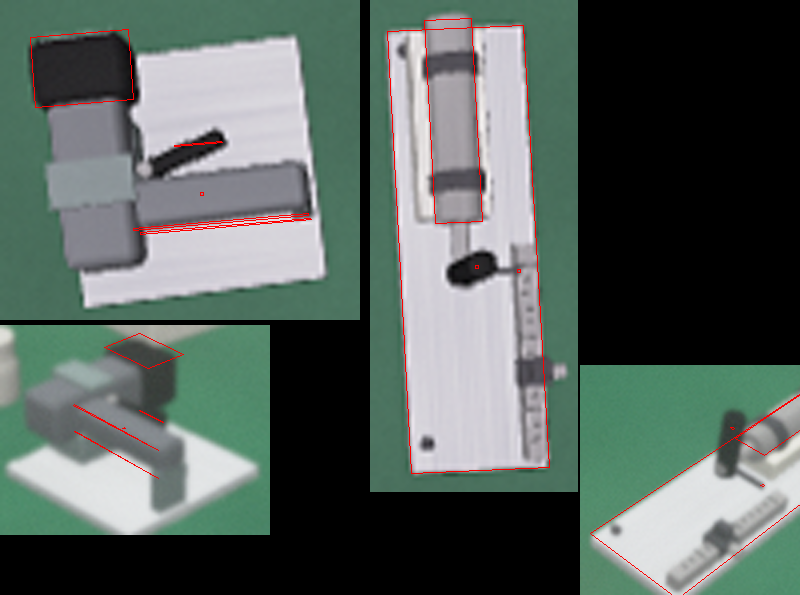

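```bash
python3 - <<'E'
from h import *
cs=lambda u,v:((u+.5)/6-.5+212,(v+.5)/6-.5+163)
P=[unproj("top",cs(*q),12)[:2] for q in ((127,460),(488,415),(444,58))]
e=P[0]-P[1]; f=P[2]-P[1]
y1=np.arctan2(-e[0],e[1]); y2=np.arctan2(f[1],f[0]); print("plate",P,np.degrees([y1,y2]),np.linalg.norm(e),np.linalg.norm(f))
yaw=(y1+y2)/2
S=[(108,100,92),(108,36,92),(-22,-70,79),(-22,43,79)]
sp=np.array([cs(43,60),cs(187,47),cs(464,320),cs(218,342)])
r=least_squares(lambda p:(proj("top",w([*p,yaw],S))-sp).ravel(),[610,213]); s=[*r.x,yaw]
print(s,r.fun.reshape(-1,2).round(1).tolist())
g=np.load("p.npz")["g"]; np.savez("p.npz",g=g,s=s)
o=np.zeros((600,800,3),np.uint8)
im=cv2.imread("pics/top0.png");sd=cv2.imread("pics/side0.png")
def box(x0,x1,y0,y1,z): return [(x0,y0,z),(x1,y0,z),(x1,y1,z),(x0,y1,z)]
def draw(n,I,off,f):
    J=cv2.resize(I,None,fx=f,fy=f,interpolation=cv2.INTER_CUBIC)
    for b in [box(62,108,36,100,92),box(-22,-21,-70,45,79),box(-22,-21,-70,45,51),box(-1,1,-1,1,79),box(33,34,-16,16,74)]: cv2.polylines(J,[np.int32((proj(n,w(s,b))-off+.5)*f)],True,(0,0,255),1)
    return J
o[:320,:360]=draw("top",im[163:243,212:302],(212,163),4);o[325:605,370:730]=draw("side",sd[180:250,280:370],(280,180),4)[:275]
cv2.imwrite("pics/ov2.png",o)
R0=np.array([-.891,.454])
st=state();
for n,p in(("sq",w(s,[(1,0,60)])[0]),("post",w(g,[(-35,0,80)])[0]),("tip",w(g,[(-35,-39,40)])[0])): print(n,p.round(1))
E
```

```text
plate [array([540.24247569, 303.5486079 ]), array([556.29367844, 136.11308688]), array([723.25989591, 152.09630028])] [5.47592488 5.46810416] 168.2031355476139 167.7294872237733
[np.float64(611.8311354025765), np.float64(211.3468411159119), np.float64(0.09550467002966981)] [[-0.1, 0.6], [0.2, -0.2], [0.8, -1.0], [-0.9, 0.6]]
sq [612.8 211.4  60. ]
post [ 595.5 -233.8   80. ]
tip [ 596.2 -272.7   40. ]
```

View pics/ov2.png

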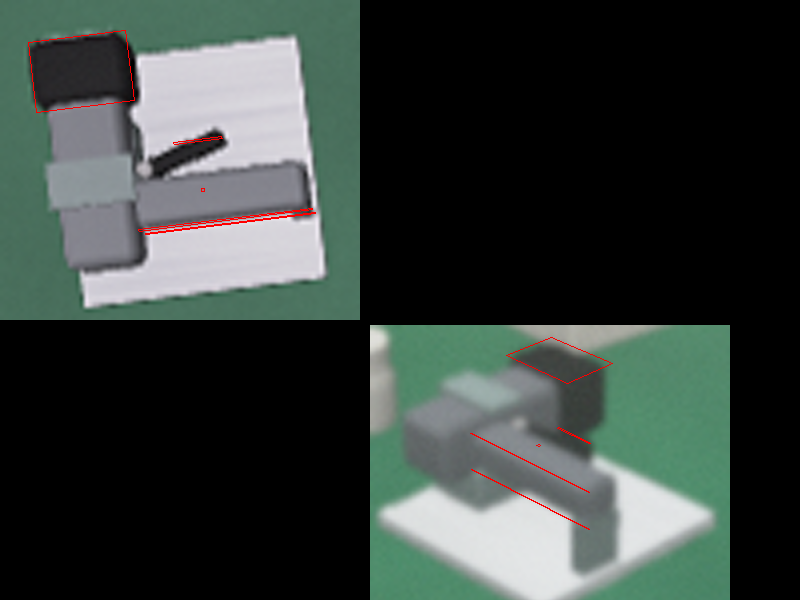

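The overlay fits the top picture, and the side view agrees to a few mm. Moving over the scanner now.

>>> send_rows --deltas '[[[-0.09,-0.022,0],[0,0,0]],[[-0.09,-0.022,0],[0,0,0]],[[-0.09,-0.022,0],[0,0,0]],[[-0.09,-0.022,0],[0,0,0]],[[-0.09,-0.022,0],[0,0,0]],[[-0.09,-0.022,0],[0,0,0]],[[-0.09,-0.022,0],[0,0,0]],[[-0.09,-0.022,0],[0,0,0]],[[-0.09,-0.022,0],[0,0,0]],[[-0.09,-0.022,0],[0,0,0]]]' --grip 0

```text
time_s: 1.6
ee_pos: [613.3, 208.8, 228.1]
ee_rot: [180.0, 0.0, 153.0]
force: [-0.2, 1.8, 0.2]
gripper_width: 91.3
gripper_force: 0.0
```

>>> send_rows --deltas '[[[0,0,0],[0,0,0.287]],[[0,0,0],[0,0,0.287]],[[0,0,0],[0,0,0.287]],[[0,0,0],[0,0,0.287]],[[0,0,0],[0,0,0.287]],[[0,0,0],[0,0,0.287]],[[0,0,0],[0,0,0.287]],[[0,0,0],[0,0,0]],[[0,0,0],[0,0,0]]]'

```text
time_s: 2.5
ee_pos: [612.0, 210.3, 227.9]
ee_rot: [-180.0, -0.0, 95.6]
force: [0.2, 0.4, -0.4]
gripper_width: 91.3
gripper_force: 0.0
```

>>> send_rows --deltas '[[[0,0.003,0.06],[0,0,0]],[[0,0,0.06],[0,0,0]],[[0,0,0.06],[0,0,0]],[[0,0,0.06],[0,0,0]],[[0,0,0.04],[0,0,0]],[[0,0,0.03],[0,0,0]],[[0,0,0.026],[0,0,0]],[[0,0,0],[0,0,0]],[[0,0,0],[0,0,0]]]'

```text
time_s: 3.4
ee_pos: [613.8, 210.6, 60.3]
ee_rot: [180.0, -0.0, 95.5]
force: [0.3, -0.3, 0.2]
gripper_width: 91.1
gripper_force: 0.0
```

>>> send_rows --deltas '[[[0,0,0],[0,0,0]],[[0,0,0],[0,0,0]],[[0,0,0],[0,0,0]],[[0,0,0],[0,0,0]],[[0,0,0],[0,0,0]],[[0,0,0],[0,0,0]],[[0,0,0],[0,0,0]],[[0,0,0],[0,0,0]],[[0,0,0],[0,0,0]],[[0,0,0],[0,0,0]]]' --grip 1 --grip_force 20

```text
time_s: 4.4
ee_pos: [614.3, 209.9, 60.6]
ee_rot: [179.9, 0.0, 95.5]
force: [2.7, -2.8, 2.6]
gripper_width: 44.1
gripper_force: 19.9
```

>>> send_rows --deltas '[[[0,0,0],[0,0,0]],[[0,0,0],[0,0,0]],[[0,0,0],[0,0,0]],[[0,0,0],[0,0,0]]]'

```text
time_s: 4.8
ee_pos: [614.2, 209.9, 60.6]
ee_rot: [179.9, 0.0, 95.5]
force: [3.4, -3.8, 2.5]
gripper_width: 44.5
gripper_force: 19.9
```

>>> send_rows --deltas '[[[0,0,0],[0,0,0]],[[0,0,0],[0,0,0]],[[0,0,0],[0,0,0]],[[0,0,0],[0,0,0]],[[0,0,0],[0,0,0]],[[0,0,0],[0,0,0]],[[0,0,0],[0,0,0]],[[0,0,0],[0,0,0]],[[0,0,0],[0,0,0]],[[0,0,0],[0,0,0]]]' --grip 0

```text
time_s: 5.8
ee_pos: [613.3, 210.3, 59.9]
ee_rot: [-180.0, 0.0, 95.5]
force: [0.1, 0.3, 0.6]
gripper_width: 91.4
gripper_force: 0.0
```

>>> send_rows --deltas '[[[0,0,-0.03],[0,0,0]],[[0,0,-0.06],[0,0,0]],[[0,0,-0.06],[0,0,0]],[[0,0,-0.06],[0,0,0]],[[0,0,-0.06],[0,0,0]],[[0,0,-0.04],[0,0,0]],[[0,0,0],[0,0,0]]]'

```text
time_s: 6.5
ee_pos: [615.0, 210.9, 218.6]
ee_rot: [179.6, -0.1, 95.5]
force: [0.7, -0.3, 1.0]
gripper_width: 91.2
gripper_force: 0.0
```

>>> send_rows --deltas '[[[-0.088,-0.012,0],[0,0,0]],[[-0.088,-0.012,0],[0,0,0]],[[-0.088,-0.012,0],[0,0,0]],[[-0.088,-0.012,0],[0,0,0]],[[-0.088,-0.012,0],[0,0,0]],[[-0.088,-0.012,0],[0,0,0]],[[-0.088,-0.012,0],[0,0,0]],[[-0.088,-0.012,0],[0,0,0]],[[-0.088,-0.012,0],[0,0,0]],[[-0.088,-0.012,0],[0,0,0]]]'

```text
time_s: 7.5
ee_pos: [594.7, -234.8, 213.1]
ee_rot: [-179.9, -0.1, 95.5]
force: [1.7, -0.4, -0.1]
gripper_width: 91.1
gripper_force: 0.0
```

>>> send_rows --deltas '[[[0,0,0.04],[0,0,0.155]],[[0,0,0.04],[0,0,0]],[[0,0,0],[0,0,0]],[[0,0,0],[0,0,0]]]'

```text
time_s: 7.9
ee_pos: [595.2, -233.0, 173.9]
ee_rot: [-179.9, -0.1, 91.0]
force: [-0.6, 0.2, -0.1]
gripper_width: 91.2
gripper_force: 0.0
```

```bash
python3 - <<'E'
from h import *
g=np.load("p.npz")["g"]
im=cv2.imread("pics/side0.png"); d=trace("side","scanner")
s=grab_frame("side"); cv2.imwrite("pics/side1.png",s[...,::-1])
t=trace("side","gauge_rod")[:2]; print([(x["p"],x["bbox"]) for x in t])
# side-view bias at gauge: post axis pts
print(proj("side",w(g,[(-35,0,95),(-35,0,30),(-35,-39,40)])))
a=cv2.resize(s[180:240,290:360],None,fx=4,fy=4); b=cv2.resize(s[230:380,370:530],None,fx=3.2,fy=3.2,interpolation=cv2.INTER_CUBIC)
o=np.zeros((480,800,3),np.uint8);o[:240,:280]=a;o[:,285:285+512]=b
for p in proj("side",w(g,[(-35,0,95),(-35,0,30),(-35,-39,40)])): cv2.circle(o,tuple(np.int32((p-(370,230))*3.2+(285,0))),3,(255,0,0),1)
cv2.imwrite("pics/c1.png",o[...,::-1]); st=state();print(st["ee_pos"],st["ee_rot"],st["qpos"])
E
```

```text
[(0.92, [441.9, 285.5, 20.4, 36.0]), (0.53, [476.7, 377.1, 17.4, 102.2])]
[[451.8595154  286.01850482]
 [447.32229282 310.84138046]
 [463.88654857 316.9533238 ]]
[ 596.32955174 -233.07992214  175.89831446] [1.79901542e+02 3.71639565e-02 9.10707835e+01] [-2.23801445e+01  2.60560225e+01  8.51591634e+01  5.46236039e-03
  6.86796987e+01 -2.34529413e+01]
```

View pics/c1.png

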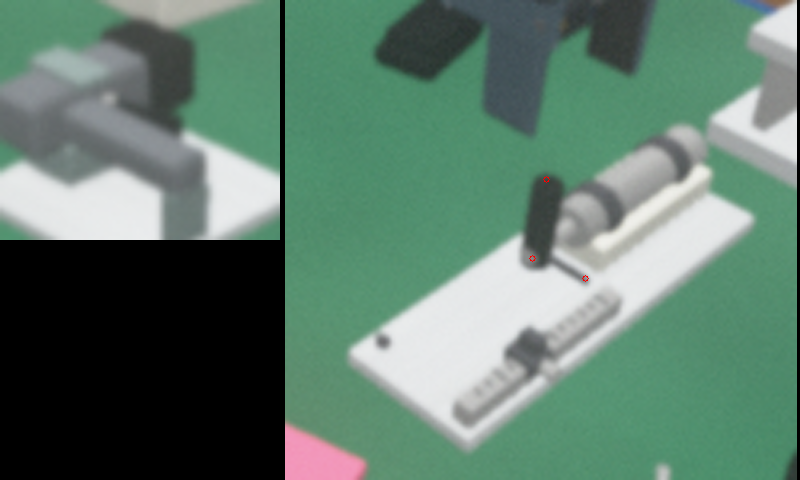

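The projected post points land on the post and on the pointer tip (about (586,278) in the crop). Descending to grip.

>>> send_rows --deltas '[[[0,0,0.05],[0,0,0]],[[0,0,0.05],[0,0,0]],[[0,0,0.04],[0,0,0]],[[0,0,0.03],[0,0,0]],[[0,0,0.02],[0,0,0]],[[0,0,0],[0,0,0]]]'

```text
time_s: 8.65
ee_pos: [595.4, -232.8, 79.2]
ee_rot: [-179.9, -0.0, 91.1]
force: [0.6, 0.0, 1.2]
gripper_width: 91.2
gripper_force: 0.0
```

>>> send_rows --deltas '[[[0,0,0],[0,0,0]],[[0,0,0],[0,0,0]],[[0,0,0],[0,0,0]],[[0,0,0],[0,0,0]],[[0,0,0],[0,0,0]],[[0,0,0],[0,0,0]],[[0,0,0],[0,0,0]],[[0,0,0],[0,0,0]],[[0,0,0],[0,0,0]],[[0,0,0],[0,0,0]]]' --grip 1 --grip_force 40

```text
time_s: 9.65
ee_pos: [595.5, -233.3, 79.9]
ee_rot: [-180.0, -0.0, 91.0]
force: [-0.8, 0.4, 0.9]
gripper_width: 19.3
gripper_force: 40.0
```

>>> send_rows --deltas '[[[0,-0.01,0],[0,0,0]],[[0,-0.02,0],[0,0,0]],[[0,-0.02,0],[0,0,0]],[[0,-0.02,0],[0,0,0]],[[0,-0.02,0],[0,0,0]],[[0,-0.02,0],[0,0,0]],[[0,-0.02,0],[0,0,0]],[[0,-0.006,0],[0,0,0]],[[0,0,0],[0,0,0]],[[0,0,0],[0,0,0]]]'

```text
time_s: 10.65
ee_pos: [531.6, -234.7, 79.9]
ee_rot: [179.5, 0.1, 91.0]
force: [10.0, 2.7, -8.0]
gripper_width: 19.6
gripper_force: 40.0
```

```bash
python3 - <<'E'
from h import *
s=grab_frame("side"); t=grab_frame("top")
st=state();print(st["ee_pos"],st["force"],st["gripper_width"],st["gripper_force"])
cv2.imwrite("pics/side2.png",s[...,::-1])
cv2.imwrite("pics/top2.png",t[...,::-1])
o=np.zeros((600,800,3),np.uint8)
o[:,:480]=cv2.resize(s[295:370,425:485],(480,600),interpolation=cv2.INTER_CUBIC)
o[:600,485:800]=cv2.resize(t[190:250,420:452],(315,600),interpolation=cv2.INTER_CUBIC)
cv2.imwrite("pics/c2.png",o[...,::-1])
for n in("side","top"):
    for l in("marker","gauge_rod"): print(n,l,[(x["p"],x["bbox"]) for x in trace(n,l)[:2]])
E
```

```text
[ 531.72141059 -234.68017204   79.95727719] [11.16600686  1.11496267 -8.10183436] 19.5450739185209 40.00225603580475
side marker [(0.66, [435.9, 332.1, 19.9, 15.3])]
side gauge_rod [(0.81, [422.6, 299.6, 39.6, 32.5]), (0.48, [437.2, 333.9, 17.7, 15.6])]
top marker []
top gauge_rod [(0.28, [125.5, 205.5, 23.3, 68.0])]
```

View pics/c2.png

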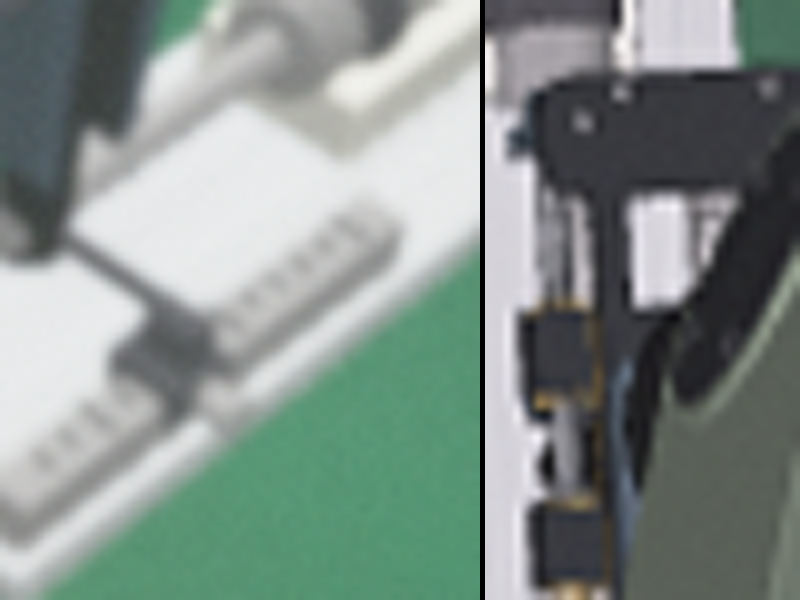

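```bash
python3 - <<'E'
from h import *
g=np.load("p.npz")["g"]
im=cv2.imread("pics/top0.png"); s=cv2.imread("pics/side2.png")
cg=lambda u,v:((u-545+.5)/4.8-.5+405,(v+.5)/4.8-.5+145)
def ing(P): a=g[2]; d=P[:2]-g[:2]; return np.round([d[0]*np.cos(a)+d[1]*np.sin(a),-d[0]*np.sin(a)+d[1]*np.cos(a)],1)
print("pointer0",ing(unproj("top",cg(708,323),40)),"marker",ing(unproj("top",cg(741,445),44)))
# refine: dark rows profile
gr=cv2.cvtColor(im,cv2.COLOR_BGR2GRAY).astype(float)
print(gr[228:248,437:454].astype(int)); print(gr[205:220,432:446].astype(int))
J=cv2.resize(s[295:370,425:485],(480,600),interpolation=cv2.INTER_CUBIC)
J2=J.copy()
def pl(b,c): cv2.polylines(J,[np.int32((proj("side",w(g,b))-(425,295)+.5)*8)],True,c,1)
pl([(-98.8,-39,42),(-98.8,-5,42)],(0,0,255))
m=-103.6
pl([(m-5,-40,46),(m+5,-40,46),(m+5,-58,46),(m-5,-58,46)],(0,255,0))
pl([(m-10,-37,28),(m+10,-37,28),(m+10,-59,28),(m-10,-59,28)],(255,0,0))
cv2.imwrite("pics/c3.png",np.hstack([J,J2])[:, :800])
E
```

```text
pointer0 [-33.7 -30.3] marker [-104.  -44.]
[[208 213 216 215 154 102 157 158 148 156 159 105 102 104 104 102 102]
 [208 212 216 214 171 102 144 146 123 141 168 107 102 104 105 103 103]
 [208 210 215 215 170 105 168 171 168 166 183 107 102 103 103 102 103]
 [208 210 216 215 169 118 175 169 167 166 185 106 101 101 101 101 101]
 [209 208 217 215 169 119 190 162 156 167 189 107 100 102 101 101 101]
 [208 208 217 215 180 113 179 139 135 151 172 101  98 102 103 103 103]
 [208 206 217 217 175  90 133 127 126  97  96  76  86  99 104 101 102]
 [208 206 218 217 117  74  77  76  77  81  82  82  79  87 107 108 110]
 [207 206 218 217 144  74  82  73  75  84  84  82  82  92 141 143 147]
 [209 206 217 217 144  73  83  74  69  82  84  83  81 102 175 177 178]
 [209 206 217 218 144  70  84  75  65  83  84  80  78  93 175 163 165]
 [208 206 218 217 142  68  82  75  67  83  82  76  75  78 158 126 125]
 [208 206 217 217 156  67  80  79  83  87  86  80  85  89  97  96 100]
 [209 207 216 215 194  92  90 121 132 127 127 122  92  91  98  98 100]
 [208 207 216 213 218 133 115 173 175 159 171 172 106  98 100 
[... 550 characters left out ...]
6  22  88 189 217 215 218 145 126 165 168 165 165]
 [ 37  37  32  25 113 217 216 216 144 126 166 170 167 168]
 [ 41  38  36  30 106 220 220 220 147 121 149 150 156 156]
 [ 42  39  37  30  64 197 198 197 134  92 104 121 142 142]
 [ 41  40  37  31  39  94  94  95  93  83 121 171 169 168]
 [ 38  35  28  71 135 137 139 138 134  93 137 170 159 167]
 [ 42  67 128 155 217 219 221 222 173 120 177 160 132 165]
 [143 152 212 214 212 211 218 217 167 118 189 148 142 165]
 [223 215 208 209 209 210 217 215 175 117 187 171 169 168]
 [217 210 205 208 210 208 217 215 193 119 174 152 156 167]
 [213 210 206 208 209 209 217 215 192 121 157 123 142 166]
 [212 210 205 207 209 208 217 214 192 119 162 170 169 167]]
```

View pics/c3.png

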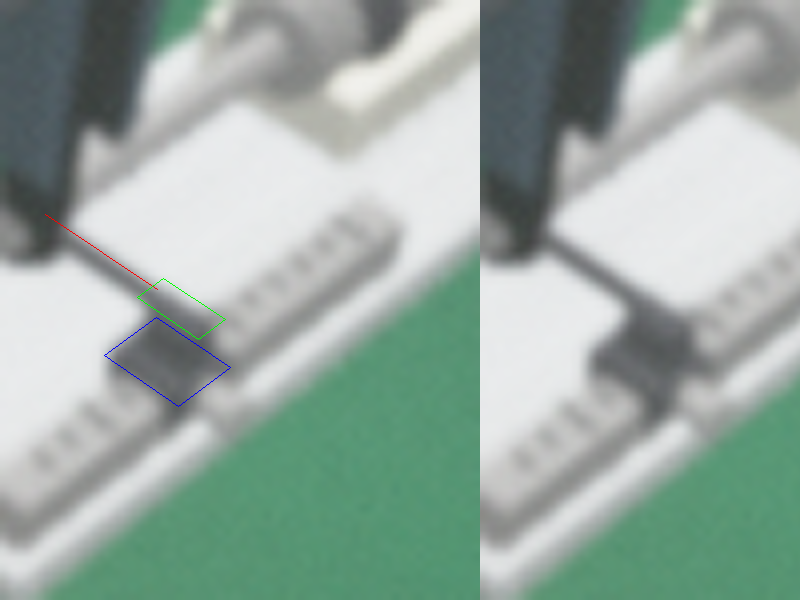

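The pointer is about 5 mm short: the rod is out 64 mm and should be out about 69.5 mm (top-view differential).

>>> send_rows --deltas '[[[0,-0.006,0],[0,0,0]],[[0,-0.005,0],[0,0,0]],[[0,0,0],[0,0,0]],[[0,0,0],[0,0,0]],[[0,0,0],[0,0,0]],[[0,0,0],[0,0,0]]]'

```text
time_s: 11.55
ee_pos: [526.4, -234.8, 79.9]
ee_rot: [179.5, 0.1, 91.0]
force: [11.3, 1.3, -8.1]
gripper_width: 18.9
gripper_force: 40.0
```

```bash
python3 - <<'E'
from h import *
s=grab_frame("side")[...,::-1]
for k in range(3): s=s*1.0+0; 
s=np.mean([grab_frame("side")[...,::-1] for _ in range(6)],0).astype(np.uint8)
st=state();print(st["time_s"],st["ee_pos"],st["ee_rot"],st["force"],st["gripper_width"])
g=np.load("p.npz")["g"]
J=cv2.resize(s[310:355,425:480],None,fx=12,fy=12,interpolation=cv2.INTER_CUBIC)
cv2.imwrite("pics/c4.png",J)
E
```

```text
11.9 [ 526.46001358 -234.79269499   79.9586771 ] [1.79463691e+02 7.04453838e-02 9.09815723e+01] [11.40939341  0.75133417 -8.96737003] 19.0771750766141
```

View pics/c4.png

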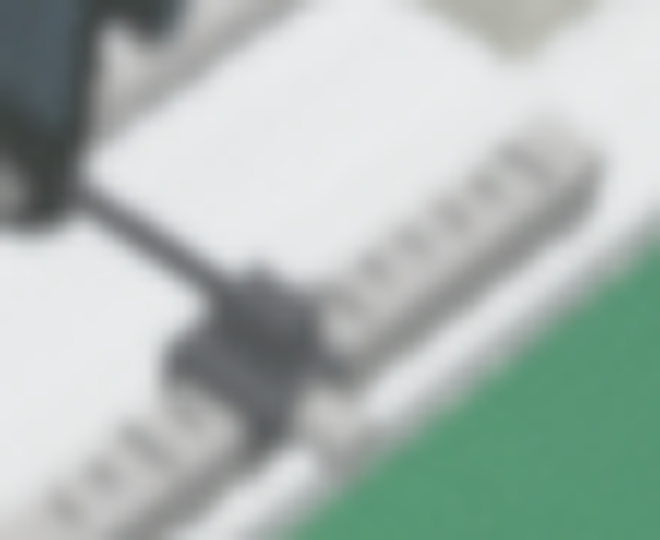

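The pointer now runs straight into the middle of the blade's end, near (235,300) in the crop. The rod is 69 mm out and steady with an 11 N pull, so I am handing the job in.

```bash
python3 -c "
from workcell import *
print(job_done())"
```

```text
the job is handed in; nothing more can be done
None
```

I squeezed the scanner trigger fully in and let it spring back, then pulled the rod out about 69 mm so its pointer is level with the marker to within about 1 mm by the side camera. I handed the job in at about 12 s, still gripping the rod at 40 N; the hand-in call returned no verdict.

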